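Cull the damaged serving boards and close the carton

ROBOT

A 6-joint arm with a two-finger parallel gripper is mounted at the origin on the work surface. World frame = base frame: x ahead of the robot, y to its left, z up, the work surface at z = 0. Lengths are in mm, angles in degrees, forces in N, time in s.
With the tool pointing down it reaches from about 300 to 850 mm from the base axis. Payload 4.2 kg.
Tool frame: the origin (TCP) lies midway between the tips of the shut fingers; the grasp point (between the pads) lies 19 mm behind it; z points along the fingers, y is the line along which they close (so a half turn about z gives the same grasp; the last joint's range is limited). The gripper opens to 91 mm and grips with 3 to 60 N. Pads are 32 mm wide; open, the fingers measure 118 mm over their backs; the gripper's body (76 mm by 178 mm) begins 60 mm behind the grasp point.
Start: joints at [75.459, 18.312, 89.639, -0, 72.044, -1.146], TCP at [133.215, 559.372, 213.976] pointing down, gripper open.
Joint ranges: [-177.97, 177.97], [-48.28, 115.42], [12.27, 149.76], [-77.06, 257.06], [2.81, 150.46], [-146.56, 146.56]. Speed limits (degrees/s): [147.25, 147.25, 180, 180, 180, 180].

INTERFACE

Orientations are given as [roll, pitch, yaw] about the fixed x, y, z axes, in that order (R = Rz(yaw) Ry(pitch) Rx(roll)).
In Python, from workcell import env gives the robot as it stands.
- The arm moves only by the tool send_rows, never from a script. Its argument "steps" is a list that holds one entry, the list of rows, each a list of 5 numbers: the shift along the tool's x, y, z scaled (see below), then the turn about the tool's z scaled (see below), then the opening, from 0 (shut) to 1 (fully open). In form: [[[dx, dy, dz, yaw, fingers], ...]]. A call has 1 to 5 rows; each row shifts and turns the commanded pose from where the row before left it, along the tool's axes as they then stand; what a row does not reach is not made up. The controller multiplies each number of a shift by 0.04 m and each number of a turn by 0.12 rad. A row lasts 1/12 s, in which the tool goes at most 41.7 mm and 7.16 degrees, less where a joint would pass 70% of its speed; a pose out of reach is approached as far as the arm can. A call with a number of a shift or a turn outside -1 to 1 is refused whole. A call with a gripper value outside its range is refused whole. The fingers move at their own pace and stop on an object; "squeeze" is the grip in N (left out, the last holds). Time passes only in rows, so rows that do not move let the fingers close. It gives the time, the measured TCP pose, the force, the opening and the grip force at its end, in the units of the state.
- env.state(): the state, without advancing time (a new reading comes with each control period).
- env.grab_frame(name): name is "side" or "top"; returns a dict with "pixels" (420x560x3 uint8, red, green, blue), "depth" (420x560 float32, mm along the optical axis (not along the pixel's ray), 0 where there is no reading), "intrinsics" (3x3 intrinsics, pixels), "cam_to_world" (4x4, takes a point from camera to world coordinates). Camera axes: x right, y down, z forward; pixel columns grow to the right and rows downward; lengths in mm; the calibration is good to about 2 mm. A picture is of the moment at which its call begins.
- env.job_done(): hands the job in; it is judged then, once.
The state is a dict: "time_s": time; "qpos": joint angles; "qvel": joint speeds; "effort": joint torques, N m; "ee_pos": TCP position; "ee_rot": TCP orientation; "force": force on the tool from outside, world axes, zero at the start; "torque": the same for the moment, N m; "gripper_width": finger opening in mm; "gripper_force": force on a finger pad.
Only numpy, scipy, OpenCV 4.12 (cv2) and the standard library are available. Lean on these libraries where they do the work, as an engineer would, in place of code of your own. Each camera call takes 0.05 s, during which the arm holds its last target. There are 200 camera calls.

TASK

Five bamboo serving boards lean in the drying rack; three are whole, one is too short and one has a corner broken off. Lower the two bad ones into the open carton without dropping them from a height, and leave the whole boards in the rack and everything else where it stands. Then, with both boards in, fold the carton shut: first the plain flap fully down, and only then the flap with the red tape over it, fully down.

Things in the scene. Friction and masses are not known exactly. Their poses are not given: they have to be found in the camera images.
- rack: fixed drying rack, 456 long (its y), 150 deep. Origin: on the table under the middle of the line the boards stand on. Five places side by side at y = -172, -86, 0, 86, 172; boards stand 30 above the table, leaning 35 degrees from vertical, tops to +x (away from the robot). Gaps between boards are 10. A lip 12 high holds the lower edges. Which board stands where varies.
- rack_bar (a point): middle of the upper of two round bars (8 thick, along the rack's y) that support the boards' +x faces; its top is 70 up along a board from the lower edge. Above it both faces are free: boards are gripped by their thickness at the top edge, tool tilted in line with the board.
- board_a: bamboo serving board standing in the rack, 76 wide (its y), 12 thick (its x), 136 tall (its z, which points from the standing edge to the top edge and leans 35 degrees from vertical away from the robot). Origin: middle of its lower standing edge. Whole; stays in the rack.
- board_b: bamboo serving board standing in the rack, 76 wide (its y), 12 thick (its x), 136 tall (its z, which points from the standing edge to the top edge and leans 35 degrees from vertical away from the robot). Origin: middle of its lower standing edge. Whole; stays in the rack.
- board_c: bamboo serving board standing in the rack, 76 wide (its y), 12 thick (its x), 136 tall (its z, which points from the standing edge to the top edge and leans 35 degrees from vertical away from the robot). Origin: middle of its lower standing edge. Whole; stays in the rack.
- board_short: bamboo serving board standing in the rack, 76 wide (its y), 12 thick (its x), 108 tall (its z, which points from the standing edge to the top edge and leans 35 degrees from vertical away from the robot). Origin: middle of its lower standing edge. Bad: 28 shorter than the whole ones. 85 g.
- board_chipped: bamboo serving board standing in the rack, 76 wide (its y), 12 thick (its x), 136 tall (its z, which points from the standing edge to the top edge and leans 35 degrees from vertical away from the robot). Origin: middle of its lower standing edge. Bad: its top corner on the +y side is missing, a notch 34 wide and 44 high, so the upper 44 is only 42 wide, from y = -38 to y = 4. 85 g.
- board_short_mid (a point): middle of the short board, 54 above its lower edge along its z
- board_chipped_mid (a point): middle of the chipped board's full outline, 68 above its lower edge along its z
- carton: fixed open cardboard box, outside 180 (x) by 124 (y) by 150 high, walls and floor 4 thick. Origin: centre of its underside, z up. Two hinged flaps on its -x and +x rims; short dead flaps hang outside its y sides.
- flap_plain (a joint): plain cardboard flap hinged on the carton's -x rim (the robot's side), 100 long, 124 wide, 4 thick. 0 = folded down level, closed; 1.57 = upright; more = leaning outwards. The hinge is stiff enough to stay where left.
- flap_taped (a joint): flap with a red tape strip near its free edge, hinged on the carton's +x rim, same size, lies over the plain flap when shut. Same values: 0 = closed, 1.57 = upright, more = leaning outwards.
- flap_plain_hinge (a point): middle of the plain flap's hinge line (runs along the carton's y), 152 above the table
- flap_taped_hinge (a point): middle of the taped flap's hinge line (runs along the carton's y), 156.5 above the table
- flap_plain_edge (a point): middle of the plain flap's free edge
- flap_taped_edge (a point): middle of the taped flap's free edge
- mug: bystander: white mug, 76 across, 85 high; origin under its centre
- jar: bystander: amber jar with red cap, 84 across, 130 high; origin under its centre
- bowl: bystander: white bowl, 120 across, 55 high; origin under its centre
- spatula: bystander: spatula lying flat beyond the rack; origin at its middle on the table
- oil: bystander: green oil bottle, 72 across, 160 high; origin under its centre
- can: bystander: food can, 74 across, 100 high; origin under its centre
Not all that is in view belongs to the job. What is shaped like the board_short but blue or purple is not meant. What is shaped like the board_chipped but black is not meant.

How it is judged:
By the outcome, as a careful person would: the job done as asked, in the order asked, and still so for the second after the job is handed in, with the robot touching nothing.
It also fails if it takes over 72 s, if anything falls off the work surface, if the arm or the gripper's body presses on something with over 40 N, if the wrist force passes 120 N, or if a joint passes its speed limit or range.

## Working session

There is one attempt and no reset: what is moved stays moved. The work goes in short steps, Python scripts to look and compute and a tool call to move; the robot and the scene stay as the last step left them, time stands still between calls to the robot, and variables do not carry over. Pictures are saved under pics/ and viewed, at most 10 in all, crops included, and the job is handed in when it is done.

Besides the shell and the picture viewer there is one more tool, called after ">>>" as name(argument=value, ...) on one line, values as JSON. send_rows: Moves the arm, as the interface text tells. Shifts and turns lie within -1 to 1; 1 stands for 0.04 m of shift or 0.12 rad of turn. Its arguments: {"type":"object","properties":{"steps":{"type":"array"},"squeeze":{"type":"number"}},"required":["steps"]}

```bash
ls; mkdir -p pics
python3 - <<'E'
from workcell import env
import cv2,numpy as np
s=env.state();print({k:np.round(v,2).tolist() for k,v in s.items()})
for n in("side","top"):
    f=env.grab_frame(n);cv2.imwrite(f"pics/{n}0.png",f["pixels"][:,:,::-1]);np.savez(f"{n}0.npz",**f)
    print(n,f["intrinsics"].tolist(),np.round(f["cam_to_world"],3).tolist())
E
```

```text
pics
{'time_s': 0.0, 'qpos': [75.46, 18.35, 89.71, -0.0, 72.04, -1.15], 'qvel': [0.07, 0.05, 0.04, 0.05, -0.08, -0.06], 'effort': [0.0, -41.25, -23.2, 0.07, 0.05, -0.0], 'ee_pos': [133.11, 558.88, 213.11], 'ee_rot': [-179.9, 0.0, 166.61], 'force': [-0.52, 0.35, -0.65], 'torque': [-0.04, 0.07, 0.0], 'gripper_force': 0.0, 'gripper_width': 91.24}
side [[498.49574030522297, 0.0, 281.44442235918217], [0.0, 498.49574030522297, 209.95612853987248], [0.0, 0.0, 1.0]] [[0.773, -0.473, 0.422, -38.547], [-0.634, -0.595, 0.494, -735.034], [0.017, -0.65, -0.76, 1102.857], [0.0, 0.0, 0.0, 1.0]]
top [[492.0895062926708, 0.0, 277.33688378701993], [0.0, 492.0895062926708, 210.99250025614865], [0.0, 0.0, 1.0]] [[0.009, -0.998, 0.062, 440.99], [-1.0, -0.01, -0.016, -77.13], [0.017, -0.062, -0.998, 1613.24], [0.0, 0.0, 0.0, 1.0]]
```

View pics/side0.png

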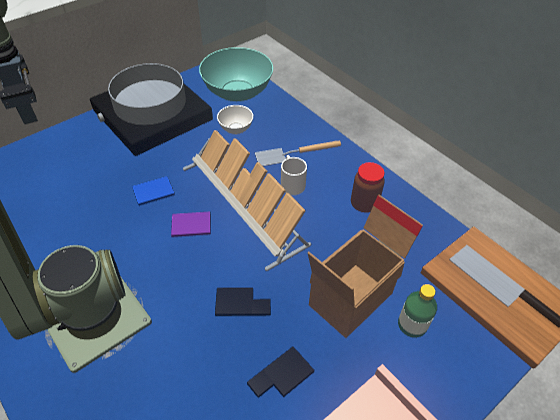

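View pics/top0.png

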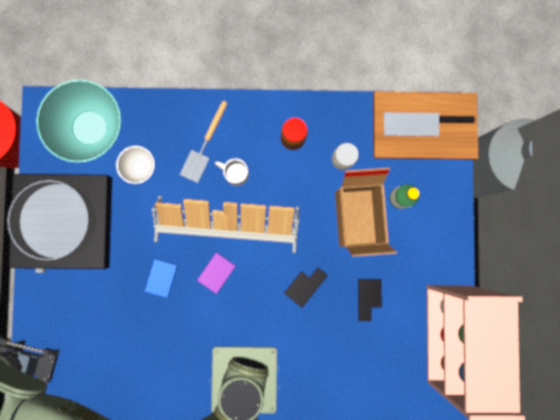

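```bash
cat > h.py <<'E'
import numpy as np,cv2
def pts(f):
    K=f["intrinsics"];d=f["depth"];v,u=np.mgrid[:420,:560]
    p=np.stack([(u-K[0,2])/K[0,0]*d,(v-K[1,2])/K[1,1]*d,d,np.ones_like(d)],-1)
    return (p@np.asarray(f["cam_to_world"]).T)[...,:3]
E
python3 - <<'E'
from h import *
fs=np.load("side0.npz");ft=np.load("top0.npz")
a=cv2.resize(fs["pixels"][115:275,175:320],None,fx=3,fy=3,interpolation=2)
b=cv2.resize(ft["pixels"][190:255,145:305],None,fx=3,fy=3,interpolation=2)
im=np.zeros((a.shape[0]+b.shape[0],max(a.shape[1],b.shape[1]),3),np.uint8)
im[:a.shape[0],:a.shape[1]]=a;im[a.shape[0]:,:b.shape[1]]=b
im=cv2.resize(im,None,fx=.87,fy=.87);cv2.imwrite("pics/crop.png",im[:,:,::-1]);print(im.shape)
for n,f,(r0,r1,c0,c1) in(("side",fs,(115,275,175,320)),("top",ft,(190,255,145,305))):
    P=pts(f);hsv=cv2.cvtColor(f["pixels"],cv2.COLOR_RGB2HSV)
    m=np.zeros((420,560),bool);m[r0:r1,c0:c1]=1
    m&=(hsv[...,0]>8)&(hsv[...,0]<25)&(hsv[...,1]>60)&(f["depth"]>0)&(P[...,2]>25)
    m=cv2.erode(m.astype(np.uint8),np.ones((2,2)))
    k,l,st,_=cv2.connectedComponentsWithStats(m)
    for i in range(1,k):
        if st[i,4]>40:
            q=P[l==i];print(n,st[i],np.round(np.percentile(q,[2,50,98],axis=0)).tolist())
E
```

```text
(587, 418, 3)
side [202 132  27  39 551] [[490.0, 197.0, 48.0], [519.0, 229.0, 86.0], [545.0, 266.0, 124.0]]
side [216 140  33  48 764] [[485.0, 111.0, 47.0], [520.0, 142.0, 98.0], [555.0, 180.0, 146.0]]
side [231 164  36  43 722] [[479.0, 25.0, 46.0], [510.0, 51.0, 90.0], [547.0, 94.0, 145.0]]
side [248 175  37  52 928] [[473.0, -60.0, 47.0], [509.0, -28.0, 98.0], [543.0, 8.0, 145.0]]
side [ 265  194   40   54 1011] [[467.0, -145.0, 48.0], [504.0, -113.0, 98.0], [538.0, -77.0, 145.0]]
top [185 201  26  28 599] [[485.0, 111.0, 40.0], [524.0, 144.0, 96.0], [558.0, 179.0, 146.0]]
top [157 203  27  24 492] [[490.0, 196.0, 39.0], [520.0, 231.0, 84.0], [549.0, 266.0, 123.0]]
top [214 204  24  27 507] [[477.0, 25.0, 40.0], [510.0, 53.0, 85.0], [549.0, 94.0, 144.0]]
top [242 205  23  28 599] [[472.0, -61.0, 41.0], [511.0, -27.0, 95.0], [547.0, 7.0, 146.0]]
top [268 208  26  28 593] [[466.0, -147.0, 41.0], [505.0, -113.0, 96.0], [542.0, -79.0, 146.0]]
```

View pics/crop.png

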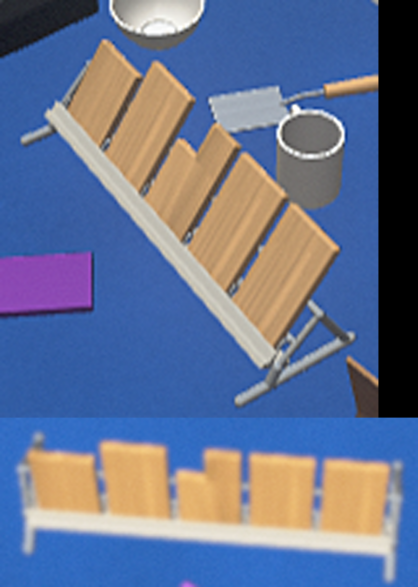

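Run:
```python
from h import *
from scipy.optimize import least_squares
t=np.radians(35)
for n in("side","top"):
    f=np.load(n+"0.npz");P=pts(f);hsv=cv2.cvtColor(f["pixels"],cv2.COLOR_RGB2HSV)
    r0,r1,c0,c1=(115,275,175,320) if n=="side" else (190,255,145,305)
    m=np.zeros((420,560),bool);m[r0:r1,c0:c1]=1
    m&=(hsv[...,0]>8)&(hsv[...,0]<25)&(hsv[...,1]>60)&(f["depth"]>0)&(P[...,2]>25)
    m=cv2.erode(m.astype(np.uint8),np.ones((3,3)))>0
    q=P[m]
    # plane fit: n=(cos t cos a, cos t sin a,-sin t)
    g=lambda p:(q[:,0]*np.cos(p[0])+q[:,1]*np.sin(p[0])-p[1])*np.cos(t)-(q[:,2]-30)*np.sin(t)+6
    r=least_squares(g,[-.07,480],loss='soft_l1',f_scale=2);a=r.x[0];print(n,"yaw",np.degrees(a),"x'0",r.x[1],"rms",np.std(g(r.x)))
    yr=-q[:,0]*np.sin(a)+q[:,1]*np.cos(a)
    k,l,st,_=cv2.connectedComponentsWithStats(m.astype(np.uint8))
    for i in range(1,k):
        if st[i,4]>40:
            w=P[l==i];y=-w[:,0]*np.sin(a)+w[:,1]*np.cos(a);s=(w[:,2]-30)/np.cos(t);hi=y[s>105] if (s>105).sum()>10 else y
            print(" y' %.0f..%.0f top part %.0f..%.0f smax %.0f"%(y.min(),y.max(),hi.min(),hi.max(),s.max()))
    # carton
    hs=hsv;m=(hs[...,0]<22)&(hs[...,1]>50)&(f["depth"]>0)&(P[...,2]>20)&(P[...,2]<300)&(P[...,0]>380)&(P[...,0]<680)&(P[...,1]<-180)&(P[...,1]>-460)
    q=P[m];
    for z0,z1 in((60,130),(144,160),(165,185),(190,210),(220,240),(240,300)):
        w=q[(q[:,2]>z0)&(q[:,2]<z1)]
        if len(w)>5:
            print(n,z0,z1,len(w));
            for sel in (w[:,0]<520),(w[:,0]>=520):
                v=w[sel]
                if len(v)>5: print("   ",np.round(np.percentile(v,[2,50,98],axis=0)).tolist(),cv2.minAreaRect(v[:,:2].astype(np.float32)))
    w=q[(q[:,2]>146)&(q[:,2]<157)].astype(np.float32);print("rim rect",cv2.minAreaRect(w[:,:2]))
```

```text
side yaw -3.8103015118116526 x'0 469.3698518752011 rms 2.1077170903590874
 y' 230..303 top part 231..298 smax 116
 y' 144..217 top part 144..216 smax 145
 y' 59..131 top part 59..96 smax 146
 y' -27..45 top part -26..45 smax 147
 y' -112..-41 top part -112..-41 smax 144
side 60 130 2136
    [[428.0, -430.0, 61.0], [436.0, -376.0, 101.0], [516.0, -298.0, 129.0]] ((473.2467346191406, -363.59271240234375), (136.17945861816406, 93.17109680175781), 89.94879913330078)
    [[524.0, -423.0, 61.0], [605.0, -333.0, 100.0], [613.0, -291.0, 129.0]] ((564.3242797851562, -357.1100769042969), (97.1041259765625, 130.29641723632812), 4.457910060882568)
side 144 160 751
    [[427.0, -427.0, 144.0], [467.0, -403.0, 150.0], [517.0, -294.0, 159.0]] ((476.94073486328125, -359.70599365234375), (95.71256256103516, 132.92587280273438), 4.681797027587891)
    [[522.0, -420.0, 144.0], [590.0, -370.0, 150.0], [615.0, -287.0, 158.0]] ((567.0673217773438, -352.8743896484375), (99.17523956298828, 134.0985565185547), 2.7818145751953125)
side 165 185 525
    [[420.0, -425.0, 166.0], [426.0, -369.0, 175.0], [434.0, -
[... 969 characters left out ...]
24316406), (7.409997463226318, 119.52481079101562), 5.211689472198486)
side 240 300 286
    [[404.0, -425.0, 240.0], [411.0, -372.0, 250.0], [416.0, -308.0, 254.0]] ((410.3564147949219, -365.95489501953125), (6.652401924133301, 122.4017562866211), 5.649916172027588)
    [[637.0, -407.0, 249.0], [642.0, -347.0, 253.0], [649.0, -286.0, 256.0]] ((642.9215087890625, -346.7760009765625), (8.969527244567871, 124.55882263183594), 2.261075258255005)Traceback (most recent call last):
  File "<stdin>", line 30, in <module>
cv2.error: OpenCV(4.12.0) /io/opencv/modules/imgproc/src/convhull.cpp:143: error: (-215:Assertion failed) total >= 0 && (depth == CV_32F || depth == CV_32S) in function 'convexHull'
```

```bash
cat >> h.py <<'E'
def fr(o,yaw):  # planar frame -> world
    a=np.radians(yaw);R=np.array([[np.cos(a),-np.sin(a)],[np.sin(a),np.cos(a)]])
    return lambda x,y,z:np.r_[R@[x,y]+o,z]
rack=fr([0,0],-3.8); cart=fr([521,-357],4.8)   # rack x'0=469; boards y' 267 (short), 95 (chipped)
def plan(legs,start=None,smax=.95):
    """legs: (xyz,yaw); prints rows [dx,dy,dz,turn] from the measured (or given) pose"""
    from workcell import env
    if start is None:
        s=env.state();p,y=np.array(s["ee_pos"]),s["ee_rot"][2]
        print("now",np.round(p),np.round(s["ee_rot"],1),"F",np.round(s["force"],1),"w",round(s["gripper_width"],1),"g",round(s["gripper_force"],1),"t",s["time_s"])
    else:p,y=start
    for t,ty in legs:
        d=np.array(t)-p;dy=(ty-y+180)%360-180
        n=max(1,int(np.ceil(max(np.linalg.norm(d)/40/smax,abs(dy)/6.875/smax))));out=[]
        for i in range(n):
            a=np.radians(y);w=d/n/40
            r=[w[0]*np.cos(a)+w[1]*np.sin(a),w[0]*np.sin(a)-w[1]*np.cos(a),-w[2],-dy/n/6.875]
            out.append(np.round(r,2).tolist());y+=dy/n
        print("->",np.round(t),round(ty,1),"n",n);[print("  ",o) for o in out];p,y=np.array(t),ty
E
python3 -c "
from h import *
plan([(rack(521,267,200),86.2),(rack(521,267,92),86.2)],smax=.85)"
```

```text
now [133. 559. 213.] [-179.9   -0.   166.6] F [-0.3  0.8  0. ] w 91.2 g 0.0 t 0.1
-> [538. 232. 200.] 86.2 n 16
   [-0.73, -0.35, 0.02, 0.73]
   [-0.76, -0.29, 0.02, 0.73]
   [-0.78, -0.22, 0.02, 0.73]
   [-0.8, -0.15, 0.02, 0.73]
   [-0.81, -0.08, 0.02, 0.73]
   [-0.81, -0.01, 0.02, 0.73]
   [-0.81, 0.07, 0.02, 0.73]
   [-0.8, 0.14, 0.02, 0.73]
   [-0.79, 0.21, 0.02, 0.73]
   [-0.77, 0.27, 0.02, 0.73]
   [-0.74, 0.34, 0.02, 0.73]
   [-0.71, 0.4, 0.02, 0.73]
   [-0.67, 0.46, 0.02, 0.73]
   [-0.62, 0.52, 0.02, 0.73]
   [-0.58, 0.57, 0.02, 0.73]
   [-0.52, 0.62, 0.02, 0.73]
-> [538. 232.  92.] 86.2 n 4
   [0.0, 0.0, 0.68, -0.0]
   [0.0, 0.0, 0.68, -0.0]
   [0.0, 0.0, 0.68, -0.0]
   [0.0, 0.0, 0.68, -0.0]
```

The crop shows the leftmost leaning board is short and the middle one has its +y corner missing.

Candidates in the side view:
- **Short:** the rack board at (215,152). Lookalikes are the blue panel (153,190) and the purple panel (191,223).
- **Chipped:** the rack board at (243,185). Lookalikes are the black panels at (242,300) and (280,372).

I choose the two bamboo ones in the rack.

>>> send_rows(steps=[[[-0.73,-0.35,0.02,0.73,1],[-0.76,-0.29,0.02,0.73,1],[-0.78,-0.22,0.02,0.73,1],[-0.8,-0.15,0.02,0.73,1],[-0.81,-0.08,0.02,0.73,1]]])

```text
time_s: 0.52
ee_pos: [260.0, 455.5, 209.5]
ee_rot: [-180.0, 0.0, 141.3]
force: [0.1, 0.8, 0.7]
gripper_width: 91.0
gripper_force: 0.0
```

>>> send_rows(steps=[[[-0.81,-0.01,0.02,0.73,1],[-0.81,0.07,0.02,0.73,1],[-0.8,0.14,0.02,0.73,1],[-0.79,0.21,0.02,0.73,1],[-0.77,0.27,0.02,0.73,1]]])

```text
time_s: 0.93
ee_pos: [386.8, 353.4, 205.6]
ee_rot: [-180.0, 0.0, 116.2]
force: [0.8, 1.1, -0.1]
gripper_width: 91.4
gripper_force: 0.0
```

>>> send_rows(steps=[[[-0.74,0.34,0.02,0.73,1],[-0.71,0.4,0.02,0.73,1],[-0.67,0.46,0.02,0.73,1],[-0.62,0.52,0.02,0.73,1],[-0.58,0.57,0.02,0.73,1]]])

```text
time_s: 1.35
ee_pos: [513.1, 251.1, 201.5]
ee_rot: [-180.0, 0.0, 91.1]
force: [0.3, 0.5, 0.6]
gripper_width: 91.4
gripper_force: 0.0
```

>>> send_rows(steps=[[[-0.52,0.62,0.02,0.73,1],[0,0,0,0,1],[0,0,0,0,1]]])

```text
time_s: 1.6
ee_pos: [538.1, 231.0, 200.3]
ee_rot: [-179.9, 0.0, 86.2]
force: [-1.1, -0.5, -1.0]
gripper_width: 91.3
gripper_force: 0.0
```

```bash
python3 -c "
from h import *
plan([(rack(521,267,200),86.2),(rack(521,267,92),86.2),(rack(472,267,92),86.2)],smax=.85)"
```

```text
now [538. 231. 200.] [-179.9    0.    86.2] F [-1.1 -0.5 -1. ] w 91.3 g 0.0 t 1.6
-> [538. 232. 200.] 86.2 n 1
   [0.02, -0.02, 0.01, -0.0]
-> [538. 232.  92.] 86.2 n 4
   [0.0, 0.0, 0.68, -0.0]
   [0.0, 0.0, 0.68, -0.0]
   [0.0, 0.0, 0.68, -0.0]
   [0.0, 0.0, 0.68, -0.0]
-> [489. 235.  92.] 86.2 n 2
   [0.0, -0.61, -0.0, -0.0]
   [0.0, -0.61, -0.0, -0.0]
```

>>> send_rows(steps=[[[0,0,0.8,0,1],[0,0,0.8,0,1],[0,0,0.7,0,1],[0,0,0.4,0,0.5],[0,0,0,0,0.5]]], squeeze=8)

```text
time_s: 2.02
ee_pos: [533.5, 232.0, 89.2]
ee_rot: [-179.5, 0.2, 86.4]
force: [-0.2, -0.7, -0.1]
gripper_width: 80.6
gripper_force: 0.0
```

>>> send_rows(steps=[[[0,0,0,0,0.5],[0,0,0,0,0.5],[0,0,0,0,0.5]]])

```text
time_s: 2.27
ee_pos: [538.4, 233.0, 95.0]
ee_rot: [179.8, -0.1, 86.3]
force: [1.3, 0.7, -0.4]
gripper_width: 60.5
gripper_force: 0.0
```

>>> send_rows(steps=[[[0,-0.2,0,0,0.5],[0,-0.2,0,0,0.5],[0,-0.2,0,0,0.5],[0,-0.2,0,0,0.45],[0,-0.2,0,0,0.4]]])

```text
time_s: 2.68
ee_pos: [496.4, 234.7, 93.4]
ee_rot: [-180.0, -0.0, 86.3]
force: [0.9, 0.3, 0.6]
gripper_width: 37.5
gripper_force: 0.1
```

```bash
python3 -c "
from h import *
from workcell import env
f=env.grab_frame('side');cv2.imwrite('pics/s1.png',cv2.resize(f['pixels'][90:270,130:330],None,fx=3,fy=3,interpolation=2)[:,:,::-1])
plan([(rack(472,267,92),86.2)])"
```

```text
now [495. 235.  93.] [-179.9    0.    86.3] F [-0.8 -0.7  0.3] w 36.8 g 0.0 t 2.7333
-> [489. 235.  92.] 86.2 n 1
   [0.0, -0.15, 0.03, 0.02]
```

View pics/s1.png

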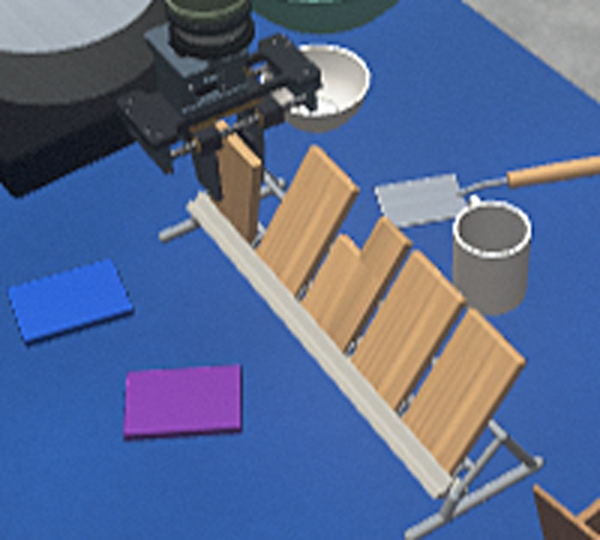

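The short board (crop px 240,185) is nearly upright between the fingers and its neighbours haven't moved. Next I close on it and lift.

>>> send_rows(steps=[[[0,-0.1,0,0,0.3],[0,-0.1,0.05,0,0.2],[0,0,0,0,0],[0,0,0,0,0],[0,0,0,0,0]]], squeeze=25)

```text
time_s: 3.15
ee_pos: [492.9, 235.7, 91.9]
ee_rot: [179.6, -0.1, 86.3]
force: [5.5, -0.7, -1.1]
gripper_width: 12.2
gripper_force: 25.0
```

>>> send_rows(steps=[[[0,0,0,0,0],[0,0,0,0,0],[0,0,-0.2,0,0],[0,0,-0.5,0,0],[0,0,-0.8,0,0]]])

```text
time_s: 3.57
ee_pos: [488.1, 234.3, 148.9]
ee_rot: [-179.6, 0.2, 86.3]
force: [-0.6, 0.2, -1.3]
gripper_width: 11.9
gripper_force: 25.0
```

>>> send_rows(steps=[[[0,0,-0.9,0,0],[0,0,-0.9,0,0],[0,0,-0.9,0,0],[0,0,-0.6,0,0],[0,0,0,0,0]]])

```text
time_s: 3.98
ee_pos: [492.1, 236.3, 289.0]
ee_rot: [179.4, -0.3, 86.3]
force: [1.2, -0.3, -0.1]
gripper_width: 11.9
gripper_force: 25.0
```

```bash
python3 -c "
from h import *
from workcell import env
f=env.grab_frame('side');cv2.imwrite('pics/s2.png',cv2.resize(f['pixels'][50:250,130:350],None,fx=2.5,fy=2.5,interpolation=2)[:,:,::-1])
plan([(cart(0,180,290),4.8),(cart(0,25,285),4.8),(cart(0,25,75),4.8)],smax=.85)"
```

```text
now [491. 236. 286.] [179.7  -0.2  86.3] F [-0.6 -0.8 -1.6] w 12.1 g 25.0 t 4.0333
-> [ 506. -178.  290.] 4.8 n 14
   [-0.73, 0.07, -0.01, 0.85]
   [-0.72, 0.15, -0.01, 0.85]
   [-0.7, 0.22, -0.01, 0.85]
   [-0.68, 0.29, -0.01, 0.85]
   [-0.65, 0.36, -0.01, 0.85]
   [-0.61, 0.42, -0.01, 0.85]
   [-0.56, 0.48, -0.01, 0.85]
   [-0.51, 0.54, -0.01, 0.85]
   [-0.45, 0.58, -0.01, 0.85]
   [-0.39, 0.63, -0.01, 0.85]
   [-0.32, 0.66, -0.01, 0.85]
   [-0.25, 0.69, -0.01, 0.85]
   [-0.18, 0.72, -0.01, 0.85]
   [-0.11, 0.73, -0.01, 0.85]
-> [ 519. -332.  285.] 4.8 n 5
   [-0.0, 0.78, 0.02, -0.0]
   [-0.0, 0.78, 0.02, -0.0]
   [-0.0, 0.78, 0.02, -0.0]
   [-0.0, 0.78, 0.02, -0.0]
   [-0.0, 0.78, 0.02, -0.0]
-> [ 519. -332.   75.] 4.8 n 7
   [0.0, 0.0, 0.75, -0.0]
   [0.0, 0.0, 0.75, -0.0]
   [0.0, 0.0, 0.75, -0.0]
   [0.0, 0.0, 0.75, -0.0]
   [0.0, 0.0, 0.75, -0.0]
   [0.0, 0.0, 0.75, -0.0]
   [0.0, 0.0, 0.75, -0.0]
```

View pics/s2.png

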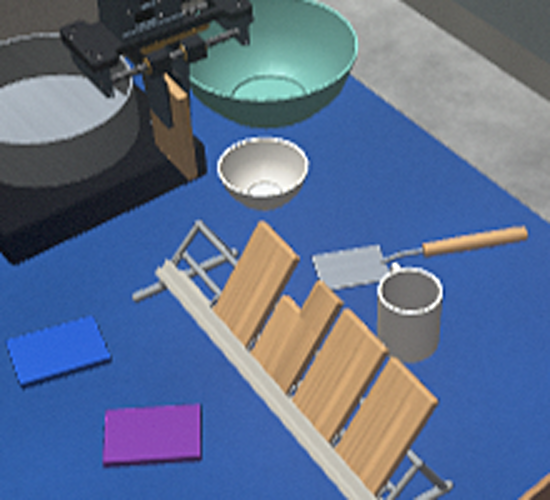

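The board hangs straight in the grip (crop px 178,130), the other four haven't moved, and its bottom edge is about 61 mm below the tip. Next stop is the carton.

>>> send_rows(steps=[[[-0.73,0.07,-0.01,0.85,0],[-0.72,0.15,-0.01,0.85,0],[-0.7,0.22,-0.01,0.85,0],[-0.68,0.29,-0.01,0.85,0],[-0.65,0.36,-0.01,0.85,0]]])

```text
time_s: 4.45
ee_pos: [493.6, 86.5, 283.0]
ee_rot: [-179.8, 0.2, 56.8]
force: [-0.2, -0.1, -1.3]
gripper_width: 12.1
gripper_force: 25.0
```

>>> send_rows(steps=[[[-0.61,0.42,-0.01,0.85,0],[-0.56,0.48,-0.01,0.85,0],[-0.51,0.54,-0.01,0.85,0],[-0.45,0.58,-0.01,0.85,0],[-0.39,0.63,-0.01,0.85,0]]])

```text
time_s: 4.87
ee_pos: [498.3, -61.1, 285.0]
ee_rot: [-179.8, 0.2, 27.6]
force: [1.5, -0.7, -0.7]
gripper_width: 12.1
gripper_force: 25.0
```

>>> send_rows(steps=[[[-0.32,0.66,-0.01,0.85,0],[-0.25,0.69,-0.01,0.85,0],[-0.18,0.72,-0.01,0.85,0],[-0.11,0.73,-0.01,0.85,0],[0,0.78,0.02,0,0]]])

```text
time_s: 5.28
ee_pos: [504.9, -209.8, 286.0]
ee_rot: [-179.9, 0.2, 4.3]
force: [1.2, 0.2, -0.5]
gripper_width: 11.7
gripper_force: 25.0
```

>>> send_rows(steps=[[[0,0.78,0.02,0,0],[0,0.78,0.02,0,0],[0,0.78,0.02,0,0],[0,0.7,0,0,0],[0,0,0,0,0]]])

```text
time_s: 5.7
ee_pos: [514.6, -334.6, 282.0]
ee_rot: [-180.0, 0.2, 4.2]
force: [-0.5, 0.6, -1.6]
gripper_width: 11.8
gripper_force: 25.0
```

```bash
python3 -c "
from h import *
from workcell import env
f=env.grab_frame('top');cv2.imwrite('pics/t1.png',cv2.resize(f['pixels'][150:280,300:440],None,fx=3,fy=3,interpolation=2)[:,:,::-1])
plan([(cart(0,28,285),4.8),(cart(0,28,72),4.8)],smax=.85)"
```

```text
now [ 515. -332.  282.] [-179.8    0.2    4.3] F [ 0.6  0.  -0.5] w 12.1 g 25.0 t 5.75
-> [ 519. -329.  285.] 4.8 n 1
   [0.11, -0.06, -0.07, -0.08]
-> [ 519. -329.   72.] 4.8 n 7
   [0.0, 0.0, 0.76, -0.0]
   [0.0, 0.0, 0.76, -0.0]
   [0.0, 0.0, 0.76, -0.0]
   [0.0, 0.0, 0.76, -0.0]
   [0.0, 0.0, 0.76, -0.0]
   [0.0, 0.0, 0.76, -0.0]
   [0.0, 0.0, 0.76, -0.0]
```

View pics/t1.png

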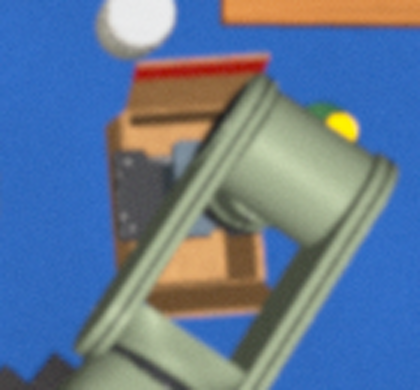

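The gripper is over the carton, clear between the two flaps. Before lowering I check how high the arm passes over the plain flap.

Run:
```python
from h import *
from workcell import env
f=env.grab_frame('top');P=pts(f);f2=env.grab_frame('side');Q=pts(f2)
for A,d in((P,f['depth']),(Q,f2['depth'])):
    for x0,x1 in((380,430),(430,480),(480,560)):
        m=(d>0)&(A[...,0]>x0)&(A[...,0]<x1)&(A[...,1]>-450)&(A[...,1]<-270)&(A[...,2]>265)
        print(x0,m.sum(),np.round(np.percentile(A[m][:,2],[1,10,50,99])) if m.sum() else '')
cv2.imwrite('pics/s3.png',f2['pixels'][:,:,::-1])
```

```text
380 536 [593. 614. 670. 678.]
430 603 [387. 599. 651. 671.]
480 2417 [381. 462. 652. 666.]
380 1964 [592. 603. 642. 677.]
430 2529 [286. 387. 620. 670.]
480 7070 [289. 382. 513. 665.]
```

View pics/s3.png

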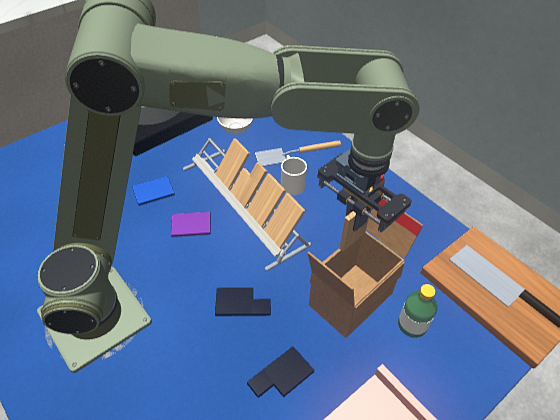

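The arm stays above about z 590 here, so it will clear the flap by over 100 mm after a 215 mm descent. The board (352,232) hangs above the opening. I lower it now.

>>> send_rows(steps=[[[0.11,-0.06,0.3,-0.08,0],[0,0,0.8,0,0],[0,0,0.8,0,0],[0,0,0.8,0,0],[0,0,0.8,0,0]]])

```text
time_s: 6.27
ee_pos: [519.4, -325.3, 144.2]
ee_rot: [-180.0, 0.0, 5.1]
force: [0.0, -0.2, -1.6]
gripper_width: 11.8
gripper_force: 25.0
```

>>> send_rows(steps=[[[0,0,0.8,0,0],[0,0,0.6,0,0],[0,0,0.3,0,0],[0,0,0,0,0],[0,0,0,0,0]]])

```text
time_s: 6.68
ee_pos: [519.4, -325.4, 77.2]
ee_rot: [-179.9, 0.0, 5.1]
force: [-0.3, -0.1, -0.3]
gripper_width: 11.5
gripper_force: 25.0
```

```bash
python3 -c "
from h import *
plan([(cart(0,28,66),4.8)])"
```

```text
now [ 519. -325.   77.] [-179.9    0.     5.1] F [-0.3 -0.1 -0.3] w 11.5 g 25.0 t 6.6833
-> [ 519. -329.   66.] 4.8 n 1
   [-0.03, 0.09, 0.28, 0.05]
```

>>> send_rows(steps=[[[0,0.09,0.1,0,0],[0,0,0.07,0,0],[0,0,0.05,0,0],[0,0,0.04,0,0],[0,0,0,0,0]]])

```text
time_s: 7.1
ee_pos: [520.3, -327.5, 75.3]
ee_rot: [-179.8, -0.2, 5.1]
force: [-11.8, 15.2, 43.7]
gripper_width: 11.9
gripper_force: 39.6
```

>>> send_rows(steps=[[[0,0,0.05,0,0],[0,0,0,0,0]]])

```text
time_s: 7.27
ee_pos: [520.5, -327.6, 75.2]
ee_rot: [-179.9, -0.2, 5.1]
force: [-14.3, 16.0, 53.2]
gripper_width: 12.1
gripper_force: 43.5
```

>>> send_rows(steps=[[[0,0,0.05,0,0],[0,0,0,0,0]]])

```text
time_s: 7.43
ee_pos: [520.5, -327.6, 75.1]
ee_rot: [-179.9, -0.3, 5.1]
force: [-18.2, 17.3, 62.5]
gripper_width: 11.9
gripper_force: 47.5
```

The board met the floor sooner than I expected: grip force rose with the load, so the push goes through the board. I back the command off to unload it, then look before releasing.

>>> send_rows(steps=[[[0,0,-0.15,0,0],[0,0,-0.15,0,0],[0,0,0,0,0],[0,0,0,0,0]]])

```text
time_s: 7.77
ee_pos: [520.0, -330.6, 74.8]
ee_rot: [180.0, -0.0, 5.1]
force: [0.6, -1.5, -0.9]
gripper_width: 11.8
gripper_force: 26.1
```

```bash
python3 -c "
from h import *
from workcell import env
f=env.grab_frame('side');cv2.imwrite('pics/s4.png',cv2.resize(f['pixels'][150:350,280:460],None,fx=3,fy=3,interpolation=2)[:,:,::-1])
plan([(cart(0,28,75),4.8)])"
```

```text
now [ 520. -331.   74.] [-180.    0.    5.] F [ 0.8 -1.2 -0.2] w 11.9 g 25.5 t 7.8167
-> [ 519. -329.   75.] 4.8 n 1
   [-0.03, -0.04, -0.02, 0.04]
```

View pics/s4.png

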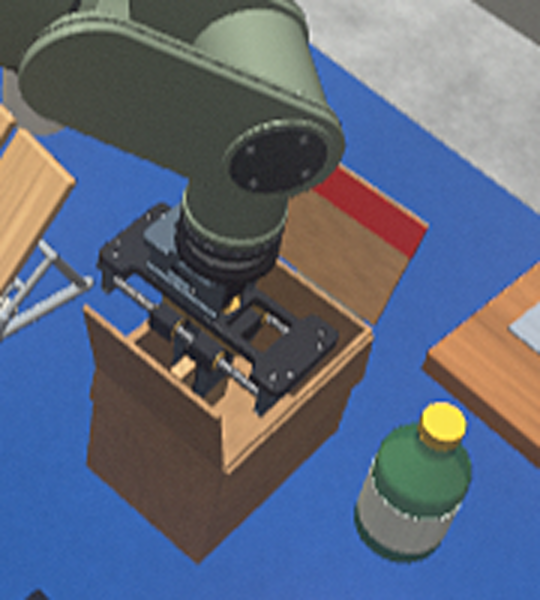

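Run:
```python
from h import *
from workcell import env
f=env.grab_frame('side');P=pts(f);r=f['pixels'].astype(int)
h=cv2.cvtColor(f['pixels'],cv2.COLOR_RGB2HSV)
a=np.radians(4.8)
X=(P[...,0]-521)*np.cos(a)+(P[...,1]+357)*np.sin(a);Y=-(P[...,0]-521)*np.sin(a)+(P[...,1]+357)*np.cos(a)
m=(h[...,0]>8)&(h[...,0]<25)&(h[...,1]>60)&(abs(X)<60)&(Y>10)&(Y<50)&(P[...,2]>15)&(P[...,2]<146)
v,u=np.where(m)
for i in range(0,len(u),max(1,len(u)//40)):print(u[i],v[i],np.round([X[v[i],u[i]],Y[v[i],u[i]],P[v[i],u[i],2]]),r[v[i],u[i]])
m=(h[...,2]<80)&(abs(X)<60)&(abs(Y)<140)&(P[...,2]>140)&(P[...,2]<230)
for lo in range(-100,140,20):
    k=m&(Y>lo)&(Y<lo+20)
    if k.sum()>5:print(lo,k.sum(),np.round(np.percentile(P[k][:,2],[1,10,50])))
```

```text
346 259 [  4.  38. 136.] [80 68 52]
341 269 [-19.  32. 124.] [220 177 126]
339 270 [-14.  41. 105.] [103  89  77]
341 270 [-22.  30. 125.] [254 219 155]
343 270 [-15.  29. 120.] [209 170 125]
357 270 [39. 23. 70.] [98 80 65]
339 271 [-26.  32. 123.] [220 179 130]
341 271 [-24.  28. 125.] [237 203 144]
343 271 [-20.  25. 123.] [246 204 146]
337 272 [-32.  33. 123.] [122 101  84]
339 272 [-29.  30. 124.] [248 212 152]
342 272 [-24.  25. 124.] [247 213 155]
344 272 [-19.  22. 122.] [195 155 109]
337 273 [-34.  32. 123.] [231 184 130]
339 273 [-29.  29. 121.] [244 212 154]
341 273 [-27.  25. 122.] [238 202 146]
343 273 [-25.  21. 126.] [170 134  96]
351 273 [ -8.  10. 119.] [71 61 51]
338 274 [-35.  28. 124.] [249 213 151]
340 274 [-30.  25. 121.] [237 201 145]
342 274 [-27.  22. 122.] [165 131  94]
344 274 [-17.  23. 111.] [94 76 58]
340 275 [-35.  22. 127.] [236 191 136]
342 275 [-25.  23. 115.] [72 59 48]
344 275 [-18.  22. 109.] [89 72 57]
340 276 [-31.  24. 116.] [147 118  84]
343 276 [-19.  23. 104.] [97 78 62]
354 276 [33. 24. 47.] [76 63 56]
341 277 [-27.  23. 107.] [97 77 61]
34
[... 210 characters left out ...]
79 [19. 22. 51.] [87 72 61]
353 279 [31. 23. 37.] [88 71 56]
350 280 [16. 23. 49.] [88 72 59]
352 280 [26. 23. 38.] [87 71 52]
354 280 [34. 22. 30.] [83 68 55]
350 281 [18. 23. 41.] [97 78 59]
352 281 [25. 22. 35.] [87 69 57]
354 281 [39. 24. 18.] [78 63 49]
349 282 [12. 22. 45.] [97 77 60]
351 282 [24. 23. 30.] [89 72 55]
348 283 [10. 23. 42.] [127  99  75]
350 283 [16. 21. 37.] [84 68 54]
352 283 [31. 24. 18.] [98 79 63]
351 284 [25. 22. 21.] [96 77 60]
-80 56 [141. 142. 192.]
-60 313 [157. 178. 197.]
-40 154 [167. 192. 197.]
-20 163 [153. 163. 188.]
0 297 [161. 175. 193.]
20 100 [145. 163. 193.]
40 125 [143. 165. 180.]
60 68 [141. 189. 201.]
80 96 [171. 190. 197.]
100 164 [156. 168. 197.]
```

Run:
```python
from h import *
a=np.radians(4.8)
for n in("top","side"):
    f=np.load(n+"0.npz");P=pts(f)
    X=(P[...,0]-521)*np.cos(a)+(P[...,1]+357)*np.sin(a);Y=-(P[...,0]-521)*np.sin(a)+(P[...,1]+357)*np.cos(a)
    for xr in((-80,-40),(-40,0),(0,40),(40,80)):
        for yr in((-45,0),(0,45)):
            m=(X>xr[0])&(X<xr[1])&(Y>yr[0])&(Y<yr[1])&(P[...,2]<60)&(f["depth"]>0)
            if m.sum()>5:print(n,xr,yr,m.sum(),np.round(np.percentile(P[m][:,2],[5,50,95])))
    m=(P[...,2]<30)&(P[...,0]>350)&(P[...,0]<420)&(P[...,1]>-300)&(P[...,1]<-150)&(f["depth"]>0)
    print("table",np.round(np.percentile(P[m][:,2],[5,50,95])))
```

```text
top (-80, -40) (-45, 0) 173 [-1.  5. 11.]
top (-80, -40) (0, 45) 114 [-1.  5. 11.]
top (-40, 0) (-45, 0) 168 [-1.  5. 12.]
top (-40, 0) (0, 45) 118 [-1.  5. 11.]
top (0, 40) (-45, 0) 168 [-1.  5. 11.]
top (0, 40) (0, 45) 116 [-1.  6. 11.]
top (40, 80) (-45, 0) 165 [-0.  5. 11.]
top (40, 80) (0, 45) 116 [ 0.  5. 10.]
table [-5.  1.  8.]
side (0, 40) (-45, 0) 70 [ 4.  7. 10.]
side (0, 40) (0, 45) 78 [3. 6. 9.]
side (40, 80) (-45, 0) 76 [ 3.  6. 10.]
side (40, 80) (0, 45) 226 [ 3.  6. 10.]
table [-1.  2.  7.]
```

Depth puts the board's bottom about 9 mm above the carton floor. I loosen the grip so it slides down, rather than pressing any more.

>>> send_rows(steps=[[[0,0,0,0,0],[0,0,0,0,0],[0,0,0,0,0.14],[0,0,0,0,0.15]]], squeeze=3)

```text
time_s: 8.2
ee_pos: [519.8, -331.4, 74.5]
ee_rot: [180.0, 0.0, 5.0]
force: [-1.0, -3.9, -2.0]
gripper_width: 13.2
gripper_force: 1.4
```

>>> send_rows(steps=[[[0,0,0,0,0.17],[0,0,0,0,0.2],[0,0,0,0,0.24],[0,0,0,0,0.24],[0,0,-0.1,0,0.24]]])

```text
time_s: 8.62
ee_pos: [519.5, -331.2, 78.2]
ee_rot: [-180.0, 0.1, 5.0]
force: [-0.2, -0.7, 0.6]
gripper_width: 19.9
gripper_force: 0.0
```

Run:
```python
from h import *
from workcell import env
f=env.grab_frame('side');P=pts(f)
h=cv2.cvtColor(f['pixels'],cv2.COLOR_RGB2HSV)
a=np.radians(4.8)
X=(P[...,0]-521)*np.cos(a)+(P[...,1]+357)*np.sin(a);Y=-(P[...,0]-521)*np.sin(a)+(P[...,1]+357)*np.cos(a)
m=(h[...,0]>8)&(h[...,0]<25)&(h[...,2]>190)&(abs(X)<60)&(abs(Y)<54)&(P[...,2]>15)&(P[...,2]<146)
print(m.sum(),np.round(np.percentile(np.stack([X,Y,P[...,2]],-1)[m],[5,50,95],axis=0)))
plan([(cart(0,28,75),4.8)])
```

```text
35 [[-30.  23. 111.]
 [-20.  27. 115.]
 [-10.  32. 117.]]
now [ 520. -331.   80.] [-180.   -0.    5.] F [ 0.7 -0.1  0.2] w 21.2 g 0.0 t 8.6667
-> [ 519. -329.   75.] 4.8 n 1
   [-0.03, -0.05, 0.11, 0.03]
```

The board slid down and now stands on the floor with its top at z≈112, Y≈27. I retreat, shut the fingers, and tip it gently against the +y wall.

>>> send_rows(steps=[[[0,0,-0.4,0,0.24],[0,0,-0.7,0,0.24],[0,0,-0.5,0,0],[0,0.4,0,0,0],[0,0.5,0,0,0]]])

```text
time_s: 9.08
ee_pos: [524.0, -366.4, 145.1]
ee_rot: [179.9, -0.2, 5.1]
force: [-0.1, 0.0, 0.3]
gripper_width: 4.7
gripper_force: 0.0
```

>>> send_rows(steps=[[[0,0,0.4,0,0],[0,0,0.6,0,0],[0,0,0.4,0,0],[0,-0.2,0,0,0],[0,-0.2,0,0,0]]])

```text
time_s: 9.5
ee_pos: [521.0, -350.1, 85.9]
ee_rot: [-179.9, 0.1, 5.0]
force: [-0.9, 0.4, 0.5]
gripper_width: 0.4
gripper_force: 0.0
```

>>> send_rows(steps=[[[0,-0.15,0,0,0],[0,-0.15,0,0,0],[0,-0.1,0,0,0],[0,0,0,0,0]]])

```text
time_s: 9.83
ee_pos: [520.7, -333.8, 88.2]
ee_rot: [180.0, -0.1, 5.1]
force: [-0.9, 0.2, 0.3]
gripper_width: 0.3
gripper_force: 0.0
```

>>> send_rows(steps=[[[0,0.2,0,0,0],[0,0.4,0,0,0],[0,0,-0.9,0,0],[0,0,-0.9,0,0],[0,0,-0.9,0,0]]])

```text
time_s: 10.25
ee_pos: [522.1, -359.8, 196.1]
ee_rot: [-180.0, 0.0, 5.0]
force: [1.0, 0.2, 0.0]
gripper_width: 0.7
gripper_force: 0.0
```

```bash
cat > boards.py <<'E'
from h import *
from workcell import env
def boards(n):
    f=env.grab_frame(n);P=pts(f);h=cv2.cvtColor(f['pixels'],cv2.COLOR_RGB2HSV);a=np.radians(4.8)
    X=(P[...,0]-521)*np.cos(a)+(P[...,1]+357)*np.sin(a);Y=-(P[...,0]-521)*np.sin(a)+(P[...,1]+357)*np.cos(a)
    m=(h[...,0]>8)&(h[...,0]<25)&(abs(X)<70)&(abs(Y)<52)&(P[...,2]>60)&(P[...,2]<146)
    print(n,m.sum(),np.round(np.percentile(np.stack([X,Y,P[...,2]],-1)[m],[5,50,95],axis=0)).tolist() if m.sum() else '')
    return f
E
python3 - <<'E'
from boards import *
boards('side');boards('top')
plan([(cart(0,60,290),4.8),(rack(523,80,205),86.2)],smax=.85)
E
```

```text
side 292 [[-19.0, 36.0, 64.0], [11.0, 43.0, 95.0], [37.0, 50.0, 115.0]]
top 3 [[-33.0, 39.0, 91.0], [-33.0, 46.0, 113.0], [-32.0, 48.0, 119.0]]
now [ 526. -362.  203.] [179.4  -0.6   5. ] F [1.4 0.1 0.7] w 0.5 g 0.0 t 10.35
-> [ 516. -297.  290.] 4.8 n 4
   [-0.02, -0.41, -0.55, 0.01]
   [-0.03, -0.41, -0.55, 0.01]
   [-0.03, -0.41, -0.55, 0.01]
   [-0.03, -0.41, -0.55, 0.01]
-> [527.  45. 205.] 86.2 n 14
   [0.07, -0.61, 0.15, -0.85]
   [0.13, -0.6, 0.15, -0.85]
   [0.19, -0.58, 0.15, -0.85]
   [0.25, -0.56, 0.15, -0.85]
   [0.31, -0.53, 0.15, -0.85]
   [0.36, -0.5, 0.15, -0.85]
   [0.41, -0.46, 0.15, -0.85]
   [0.45, -0.41, 0.15, -0.85]
   [0.49, -0.37, 0.15, -0.85]
   [0.52, -0.32, 0.15, -0.85]
   [0.55, -0.26, 0.15, -0.85]
   [0.58, -0.2, 0.15, -0.85]
   [0.59, -0.14, 0.15, -0.85]
   [0.61, -0.08, 0.15, -0.85]
```

>>> send_rows(steps=[[[-0.02,-0.41,-0.55,0,0.3],[-0.03,-0.41,-0.55,0,0.6],[-0.03,-0.41,-0.55,0,1],[-0.03,-0.41,-0.55,0,1],[0.07,-0.61,0.15,-0.85,1]]])

```text
time_s: 10.77
ee_pos: [515.0, -271.6, 282.8]
ee_rot: [179.5, -0.5, 10.9]
force: [0.0, 0.6, -0.0]
gripper_width: 30.9
gripper_force: 0.0
```

>>> send_rows(steps=[[[0.13,-0.6,0.15,-0.85,1],[0.19,-0.58,0.15,-0.85,1],[0.25,-0.56,0.15,-0.85,1],[0.31,-0.53,0.15,-0.85,1],[0.36,-0.5,0.15,-0.85,1]]])

```text
time_s: 11.18
ee_pos: [516.3, -146.1, 246.7]
ee_rot: [180.0, -0.0, 40.4]
force: [1.4, 1.0, 0.6]
gripper_width: 64.1
gripper_force: 0.0
```

>>> send_rows(steps=[[[0.41,-0.46,0.15,-0.85,1],[0.45,-0.41,0.15,-0.85,1],[0.49,-0.37,0.15,-0.85,1],[0.52,-0.32,0.15,-0.85,1],[0.55,-0.26,0.15,-0.85,1]]])

```text
time_s: 11.6
ee_pos: [519.2, -23.7, 216.7]
ee_rot: [180.0, 0.0, 69.6]
force: [-0.2, 0.5, 0.4]
gripper_width: 91.1
gripper_force: 0.0
```

>>> send_rows(steps=[[[0.58,-0.2,0.15,-0.85,1],[0.59,-0.14,0.15,-0.85,1],[0.61,-0.08,0.15,-0.85,1],[0,0,0,0,1],[0,0,0,0,1]]])

```text
time_s: 12.02
ee_pos: [521.1, 49.5, 198.6]
ee_rot: [-180.0, 0.0, 86.9]
force: [0.4, -0.2, -0.2]
gripper_width: 91.4
gripper_force: 0.0
```

```bash
python3 -c "
from h import *
plan([(rack(530,80,205),86.2),(rack(530,80,97),86.2)],smax=.85)"
```

```text
now [521.  49. 199.] [-180.     0.    86.9] F [ 0.4 -0.2 -0.2] w 91.4 g 0.0 t 12.0167
-> [534.  45. 205.] 86.2 n 1
   [-0.1, 0.33, -0.16, 0.1]
-> [534.  45.  97.] 86.2 n 4
   [0.0, 0.0, 0.68, -0.0]
   [0.0, 0.0, 0.68, -0.0]
   [0.0, 0.0, 0.68, -0.0]
   [0.0, 0.0, 0.68, -0.0]
```

>>> send_rows(steps=[[[-0.1,0.33,0,0.1,1],[0,0,0.8,0,1],[0,0,0.8,0,1],[0,0,0.6,0,1],[0,0,0.3,0,0.6]]], squeeze=8)

```text
time_s: 12.43
ee_pos: [532.4, 42.7, 96.2]
ee_rot: [-179.7, 0.1, 86.0]
force: [-0.1, 0.3, 0.0]
gripper_width: 86.8
gripper_force: 0.0
```

>>> send_rows(steps=[[[0,0,0,0,0.6],[0,0,0,0,0.6],[0,0,0,0,0.6],[0,0,0,0,0.6]]])

```text
time_s: 12.77
ee_pos: [535.2, 44.0, 100.7]
ee_rot: [179.8, -0.0, 86.1]
force: [-0.6, 0.8, -0.1]
gripper_width: 60.8
gripper_force: 0.0
```

>>> send_rows(steps=[[[0,-0.2,0,0,0.6],[0,-0.2,0,0,0.55],[0,-0.2,0,0,0.5],[0,-0.2,0,0,0.45],[0,-0.2,0,0,0.4]]])

```text
time_s: 13.18
ee_pos: [492.8, 47.2, 99.3]
ee_rot: [-180.0, -0.0, 86.2]
force: [0.0, -0.4, -0.2]
gripper_width: 38.0
gripper_force: 0.1
```

>>> send_rows(steps=[[[0,-0.15,0,0,0.4],[0,-0.15,0,0,0.35],[0,0,0,0,0.35]]])

```text
time_s: 13.43
ee_pos: [480.4, 48.0, 99.1]
ee_rot: [-179.9, 0.0, 86.2]
force: [-0.4, 0.5, -0.7]
gripper_width: 31.9
gripper_force: 0.0
```

```bash
python3 -c "
from h import *
from workcell import env
f=env.grab_frame('side');cv2.imwrite('pics/s5.png',cv2.resize(f['pixels'][90:290,150:350],None,fx=2.5,fy=2.5,interpolation=2)[:,:,::-1])
plan([(rack(470,80,97),86.2)],smax=.85)"
```

```text
now [481.  48.  99.] [-180.    -0.    86.2] F [ 0.8 -0.3 -0.2] w 31.9 g 0.0 t 13.4833
-> [474.  49.  97.] 86.2 n 1
   [0.01, -0.18, 0.05, -0.0]
```

View pics/s5.png

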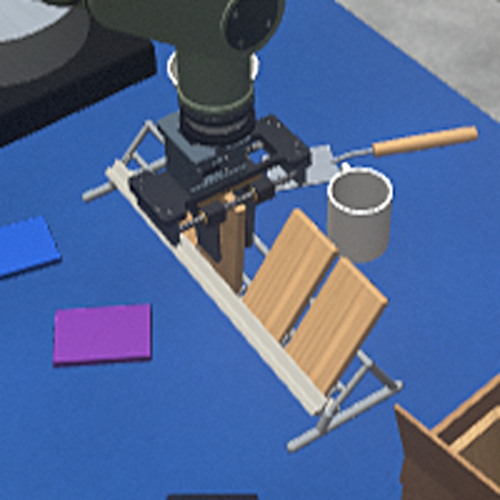

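The chipped board (crop px 232,245) is upright between the fingers. I grip it nearer the top so the gripper body stays well above the carton rim this time.

>>> send_rows(steps=[[[0,-0.15,0,0,0.3],[0,0,0,0,0.25],[0,0,-0.3,0,0.25],[0,0,-0.35,0,0.25],[0,0,0,0,0.25]]], squeeze=25)

```text
time_s: 13.9
ee_pos: [477.8, 48.4, 127.1]
ee_rot: [179.8, -0.0, 86.2]
force: [0.6, 0.5, 0.1]
gripper_width: 22.5
gripper_force: 0.1
```

>>> send_rows(steps=[[[0,0,0,0,0],[0,0,0,0,0],[0,0,0,0,0],[0,0,0,0,0]]])

```text
time_s: 14.23
ee_pos: [479.2, 48.2, 125.7]
ee_rot: [179.6, -0.0, 86.2]
force: [5.3, -0.4, 2.2]
gripper_width: 13.6
gripper_force: 24.5
```

>>> send_rows(steps=[[[0,0,-0.2,0,0],[0,0,-0.6,0,0],[0,0,-0.9,0,0],[0,0,-0.9,0,0],[0,0,-0.9,0,0]]])

```text
time_s: 14.65
ee_pos: [474.6, 48.2, 265.3]
ee_rot: [-179.7, 0.0, 86.2]
force: [1.1, 0.9, -1.5]
gripper_width: 12.1
gripper_force: 25.0
```

>>> send_rows(steps=[[[0,0,-0.9,0,0],[0,0,-0.6,0,0],[0,0,0,0,0],[0,0,0,0,0]]])

```text
time_s: 14.98
ee_pos: [475.9, 48.3, 325.2]
ee_rot: [-180.0, -0.0, 86.2]
force: [0.3, -0.1, -1.2]
gripper_width: 11.9
gripper_force: 25.0
```

Run:
```python
from h import *
from workcell import env
f=env.grab_frame('side');P=pts(f);h=cv2.cvtColor(f['pixels'],cv2.COLOR_RGB2HSV)
e=env.state()['ee_pos']
m=(h[...,0]>8)&(h[...,0]<25)&(h[...,1]>60)&(abs(P[...,0]-e[0])<60)&(abs(P[...,1]-e[1])<70)&(P[...,2]>158)
print(m.sum(),np.round(np.percentile(P[m],[1,3,50,99],axis=0)).tolist())
plan([(cart(0,160,325),4.8),(cart(0,-26,320),4.8)],smax=.85)
```

```text
660 [[442.0, 16.0, 233.0], [447.0, 21.0, 235.0], [471.0, 41.0, 294.0], [507.0, 102.0, 437.0]]
now [475.  48. 324.] [-179.8    0.    86.2] F [ 0.5  0.4 -1.4] w 11.9 g 25.0 t 15.0333
-> [ 508. -198.  325.] 4.8 n 14
   [-0.43, 0.09, -0.0, 0.85]
   [-0.42, 0.13, -0.0, 0.85]
   [-0.41, 0.17, -0.0, 0.85]
   [-0.39, 0.21, -0.0, 0.85]
   [-0.36, 0.25, -0.0, 0.85]
   [-0.34, 0.29, -0.0, 0.85]
   [-0.31, 0.32, -0.0, 0.85]
   [-0.27, 0.35, -0.0, 0.85]
   [-0.24, 0.37, -0.0, 0.85]
   [-0.2, 0.4, -0.0, 0.85]
   [-0.16, 0.41, -0.0, 0.85]
   [-0.11, 0.43, -0.0, 0.85]
   [-0.07, 0.44, -0.0, 0.85]
   [-0.02, 0.44, -0.0, 0.85]
-> [ 523. -383.  320.] 4.8 n 6
   [0.0, 0.77, 0.02, -0.0]
   [0.0, 0.77, 0.02, -0.0]
   [0.0, 0.77, 0.02, -0.0]
   [0.0, 0.77, 0.02, -0.0]
   [0.0, 0.77, 0.02, -0.0]
   [0.0, 0.77, 0.02, -0.0]
```

>>> send_rows(steps=[[[-0.43,0.09,0,0.85,0],[-0.42,0.13,0,0.85,0],[-0.41,0.17,0,0.85,0],[-0.39,0.21,0,0.85,0],[-0.36,0.25,0,0.85,0]]])

```text
time_s: 15.45
ee_pos: [486.1, -39.8, 322.3]
ee_rot: [-179.7, 0.2, 56.7]
force: [0.5, 0.9, -1.7]
gripper_width: 12.2
gripper_force: 25.0
```

>>> send_rows(steps=[[[-0.34,0.29,0,0.85,0],[-0.31,0.32,0,0.85,0],[-0.27,0.35,0,0.85,0],[-0.24,0.37,0,0.85,0],[-0.2,0.4,0,0.85,0]]])

```text
time_s: 15.87
ee_pos: [497.1, -127.9, 322.2]
ee_rot: [-179.7, 0.3, 27.4]
force: [0.9, 0.7, -0.7]
gripper_width: 11.8
gripper_force: 25.0
```

>>> send_rows(steps=[[[-0.16,0.41,0,0.85,0],[-0.11,0.43,0,0.85,0],[-0.07,0.44,0,0.85,0],[-0.02,0.44,0,0.85,0],[-0.1,0.77,0.02,0,0]]])

```text
time_s: 16.28
ee_pos: [505.1, -227.5, 321.5]
ee_rot: [-179.7, 0.2, 4.3]
force: [-0.0, -0.1, -0.2]
gripper_width: 12.0
gripper_force: 25.0
```

>>> send_rows(steps=[[[-0.1,0.77,0.02,0,0],[-0.1,0.77,0.02,0,0],[0,0.77,0.02,0,0],[0,0.77,0.02,0,0],[0,0.5,0,0,0]]])

```text
time_s: 16.7
ee_pos: [507.2, -374.2, 317.2]
ee_rot: [-179.8, 0.3, 4.2]
force: [0.9, 0.0, -1.1]
gripper_width: 11.6
gripper_force: 25.0
```

```bash
python3 -c "
from h import *
plan([(cart(-12,-26,320),4.8),(cart(-12,-26,105),4.8)],smax=.85)"
```

```text
now [ 507. -374.  317.] [-179.8    0.3    4.2] F [ 0.9  0.  -1.1] w 11.6 g 25.0 t 16.7
-> [ 511. -384.  320.] 4.8 n 1
   [0.08, 0.25, -0.07, -0.08]
-> [ 511. -384.  105.] 4.8 n 7
   [0.0, 0.0, 0.77, -0.0]
   [0.0, 0.0, 0.77, -0.0]
   [0.0, 0.0, 0.77, -0.0]
   [0.0, 0.0, 0.77, -0.0]
   [0.0, 0.0, 0.77, -0.0]
   [0.0, 0.0, 0.77, -0.0]
   [0.0, 0.0, 0.77, -0.0]
```

>>> send_rows(steps=[[[0.08,0.23,0,-0.08,0],[0,0,0.8,0,0],[0,0,0.8,0,0],[0,0,0.8,0,0],[0,0,0.8,0,0]]])

```text
time_s: 17.12
ee_pos: [511.5, -379.3, 189.9]
ee_rot: [-179.8, 0.1, 4.9]
force: [0.1, -0.9, -1.3]
gripper_width: 11.8
gripper_force: 25.0
```

>>> send_rows(steps=[[[0,0,0.8,0,0],[0,0,0.7,0,0],[0,0,0.4,0,0],[0,0,0.1,0,0],[0,0,0,0,0]]])

```text
time_s: 17.53
ee_pos: [511.2, -379.2, 110.6]
ee_rot: [-179.8, 0.2, 4.9]
force: [0.4, -1.0, -0.7]
gripper_width: 12.3
gripper_force: 25.0
```

>>> send_rows(steps=[[[0,0,0.05,0,0],[0,0,0,0,0]]])

```text
time_s: 17.7
ee_pos: [513.0, -381.1, 112.1]
ee_rot: [179.9, -0.1, 4.9]
force: [0.3, -0.2, -0.5]
gripper_width: 12.2
gripper_force: 25.0
```

```bash
python3 -c "
from boards import *
boards('side')
plan([(cart(-12,-26,98.5),4.8)],smax=.85)"
```

```text
side 344 [[-31.0, -28.0, 63.0], [-6.0, 35.0, 90.0], [28.0, 48.0, 133.0]]
now [ 513. -381.  112.] [ 1.799e+02 -1.000e-01  4.900e+00] F [-0.4  0.6 -0.9] w 12.0 g 25.0 t 17.75
-> [ 511. -384.   98.] 4.8 n 1
   [-0.05, 0.06, 0.35, 0.02]
```

Still in free air, so I lower in small steps and check the force at each one.

>>> send_rows(steps=[[[0,0,0.07,0,0],[0,0,0.05,0,0],[0,0,0,0,0]]])

```text
time_s: 18.0
ee_pos: [512.2, -380.9, 106.3]
ee_rot: [-180.0, -0.0, 4.9]
force: [-0.1, 0.2, -0.0]
gripper_width: 11.8
gripper_force: 25.0
```

>>> send_rows(steps=[[[0,0,0.05,0,0],[0,0,0,0,0]]])

```text
time_s: 18.17
ee_pos: [512.1, -380.9, 104.1]
ee_rot: [-180.0, 0.0, 4.9]
force: [-0.3, 0.9, -0.6]
gripper_width: 11.8
gripper_force: 25.0
```

>>> send_rows(steps=[[[0,0,0.04,0,0],[0,0,0,0,0]]])

```text
time_s: 18.33
ee_pos: [512.5, -381.1, 103.1]
ee_rot: [180.0, -0.0, 4.9]
force: [-0.5, 0.1, 1.8]
gripper_width: 12.2
gripper_force: 25.0
```

>>> send_rows(steps=[[[0,0,0.04,0,0],[0,0,0,0,0],[0,0,0,0,0]]])

```text
time_s: 18.58
ee_pos: [512.5, -381.1, 103.0]
ee_rot: [179.9, -0.1, 4.9]
force: [-0.8, 2.2, 8.8]
gripper_width: 12.3
gripper_force: 25.0
```

>>> send_rows(steps=[[[0,0,-0.04,0,0],[0,0,0,0,0.14],[0,0,0,0,0.18],[0,0,0,0,0.24],[0,0,0,0,0.24]]], squeeze=3)

```text
time_s: 19.0
ee_pos: [512.2, -380.9, 102.3]
ee_rot: [-180.0, 0.0, 4.9]
force: [0.4, 0.7, -1.0]
gripper_width: 21.5
gripper_force: 0.0
```

>>> send_rows(steps=[[[0,0,-0.3,0,0.24],[0,0,-0.7,0,0.24],[0,0,-0.6,0,0],[0,-0.4,0,0,0],[0,-0.4,0,0,0]]])

```text
time_s: 19.42
ee_pos: [510.4, -350.0, 168.4]
ee_rot: [179.9, -0.2, 4.8]
force: [0.9, -0.4, -0.6]
gripper_width: 4.7
gripper_force: 0.0
```

>>> send_rows(steps=[[[0,0,0.5,0,0],[0,0,0.6,0,0],[0,0,0,0,0]]])

```text
time_s: 19.67
ee_pos: [507.1, -347.0, 118.5]
ee_rot: [-179.7, 0.4, 4.9]
force: [-0.4, 0.4, -0.9]
gripper_width: 0.5
gripper_force: 0.0
```

```bash
python3 -c "
from boards import *
boards('side')
plan([(cart(-12,-25,115),4.8)],smax=.85)"
```

```text
side 382 [[-31.0, -28.0, 65.0], [-13.0, -25.0, 106.0], [16.0, 48.0, 142.0]]
now [ 508. -348.  120.] [-179.8    0.3    4.9] F [-0.3 -0.3 -0.1] w 0.6 g 0.0 t 19.7167
-> [ 511. -383.  115.] 4.8 n 2
   [0.0, 0.44, 0.07, 0.01]
   [0.0, 0.44, 0.07, 0.01]
```

>>> send_rows(steps=[[[0,0.2,0,0,0],[0,0.2,0,0,0],[0,0.2,0,0,0],[0,0.15,0,0,0],[0,0.1,0,0,0]]])

```text
time_s: 20.13
ee_pos: [512.8, -384.7, 123.4]
ee_rot: [179.9, -0.1, 4.8]
force: [0.0, 0.7, -0.8]
gripper_width: 0.4
gripper_force: 0.0
```

>>> send_rows(steps=[[[0,0,0,0,0],[0,-0.3,0,0,0],[0,-0.3,0,0,0],[0,0,-0.9,0,0],[0,0,-0.9,0,0]]])

```text
time_s: 20.55
ee_pos: [508.6, -355.5, 193.0]
ee_rot: [-179.7, 0.3, 5.0]
force: [1.7, -0.9, 0.7]
gripper_width: 0.5
gripper_force: 0.0
```

>>> send_rows(steps=[[[0,0,-0.9,0,0],[0,0,-0.9,0,0],[0,0,-0.9,0,0],[0,0,-0.9,0,0],[0,0,0,0,0]]])

```text
time_s: 20.97
ee_pos: [512.4, -358.6, 347.4]
ee_rot: [179.5, -0.6, 5.0]
force: [0.3, 0.2, 1.4]
gripper_width: 0.9
gripper_force: 0.0
```

Run:
```python
from boards import *
boards('side');f=boards('top')
g=env.grab_frame('side')
im=np.hstack([cv2.resize(x['pixels'][r:r+140,c:c+133],None,fx=3,fy=3,interpolation=2) for x,r,c in((g,190,290),(f,150,300))])
cv2.imwrite('pics/b2.png',im[:,:,::-1])
plan([(cart(-12,0,340),4.8),(cart(-155,0,340),4.8),(cart(-155,0,221),4.8)],smax=.85)
```

```text
side 384 [[-31.0, -50.0, 66.0], [3.0, 41.0, 101.0], [36.0, 50.0, 141.0]]
top 78 [[-30.0, 32.0, 70.0], [4.0, 44.0, 110.0], [38.0, 48.0, 116.0]]
now [ 510. -358.  338.] [-180.    0.    5.] F [ 0.3 -0.5 -0.7] w 0.6 g 0.0 t 21.1167
-> [ 509. -358.  340.] 4.8 n 1
   [-0.03, 0.01, -0.04, 0.02]
-> [ 367. -370.  340.] 4.8 n 5
   [-0.72, -0.0, -0.0, -0.0]
   [-0.72, -0.0, -0.0, -0.0]
   [-0.72, -0.0, -0.0, -0.0]
   [-0.72, -0.0, -0.0, -0.0]
   [-0.72, -0.0, -0.0, -0.0]
-> [ 367. -370.  221.] 4.8 n 4
   [0.0, 0.0, 0.74, -0.0]
   [0.0, 0.0, 0.74, -0.0]
   [0.0, 0.0, 0.74, -0.0]
   [0.0, 0.0, 0.74, -0.0]
```

View pics/b2.png

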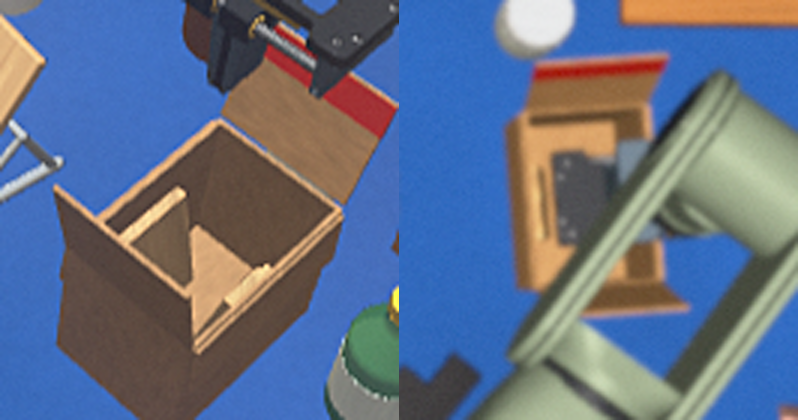

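The left half shows both boards leaning on the carton's side walls below the rim (short ~155,215; chipped ~245,285). Viewing quota is spent, so I use depth numbers from here. Next is the plain flap, from outside.

>>> send_rows(steps=[[[-0.75,0,0,0,0],[-0.72,0,0,0,0],[-0.72,0,0,0,0],[-0.72,0,0,0,0],[-0.72,0,0,0,0]]])

```text
time_s: 21.53
ee_pos: [363.8, -369.9, 336.2]
ee_rot: [-179.8, 0.2, 4.9]
force: [-0.5, -1.4, -0.5]
gripper_width: 0.6
gripper_force: 0.0
```

>>> send_rows(steps=[[[0,0,0.74,0,0],[0,0,0.74,0,0],[0,0,0.74,0,0],[0,0,0.74,0,0],[0,0,0,0,0]]])

```text
time_s: 21.95
ee_pos: [362.0, -367.0, 212.8]
ee_rot: [-179.2, 0.6, 4.9]
force: [-0.7, 0.2, 0.5]
gripper_width: 0.6
gripper_force: 0.0
```

Run:
```python
from h import *
L=[]
for th in (105,90,75,60,45,30,15,5,0):
    t=np.radians(th);L.append((cart(-90+70*np.cos(t)-16,0,153+70*np.sin(t)),4.8))
plan(L,smax=.5)
```

```text
now [ 362. -367.  213.] [-179.2    0.6    4.9] F [-0.7  0.2  0.5] w 0.6 g 0.0 t 21.95
-> [ 397. -367.  221.] 4.8 n 2
   [0.44, 0.04, -0.1, 0.01]
   [0.44, 0.04, -0.1, 0.01]
-> [ 415. -366.  223.] 4.8 n 1
   [0.45, -0.0, -0.06, -0.0]
-> [ 433. -364.  221.] 4.8 n 1
   [0.45, 0.0, 0.06, -0.0]
-> [ 450. -363.  214.] 4.8 n 1
   [0.42, 0.0, 0.17, -0.0]
-> [ 465. -362.  202.] 4.8 n 1
   [0.36, -0.0, 0.28, -0.0]
-> [ 476. -361.  188.] 4.8 n 1
   [0.28, -0.0, 0.36, -0.0]
-> [ 483. -360.  171.] 4.8 n 1
   [0.17, 0.0, 0.42, -0.0]
-> [ 485. -360.  159.] 4.8 n 1
   [0.05, -0.0, 0.3, -0.0]
-> [ 485. -360.  153.] 4.8 n 1
   [0.01, -0.0, 0.15, -0.0]
```

>>> send_rows(steps=[[[0.44,0,-0.05,0,0],[0.44,0,-0.05,0,0],[0.23,0,-0.03,0,0],[0.22,0,-0.03,0,0],[0.23,0,0.03,0,0]]])

```text
time_s: 22.37
ee_pos: [428.4, -365.9, 226.1]
ee_rot: [180.0, 0.0, 4.9]
force: [0.4, -0.5, 0.4]
gripper_width: 0.4
gripper_force: 0.2
```

>>> send_rows(steps=[[[0.22,0,0.03,0,0],[0.21,0,0.08,0,0],[0.21,0,0.09,0,0],[0.18,0,0.14,0,0],[0.18,0,0.14,0,0]]])

```text
time_s: 22.78
ee_pos: [468.5, -362.7, 205.7]
ee_rot: [-180.0, 0.0, 4.9]
force: [-0.3, -0.0, -0.1]
gripper_width: 0.5
gripper_force: 0.2
```

Run:
```python
from h import *
L=[]
for th in (45,30,15,5,0):
    t=np.radians(th);L.append((cart(-90+70*np.cos(t)-16,0,153+70*np.sin(t)),4.8))
plan(L,smax=.5)
```

```text
now [ 468. -363.  206.] [-180.     0.     4.9] F [-0.3 -0.  -0.1] w 0.5 g 0.2 t 22.7833
-> [ 465. -362.  202.] 4.8 n 1
   [-0.09, -0.03, 0.08, 0.01]
-> [ 476. -361.  188.] 4.8 n 1
   [0.28, -0.0, 0.36, -0.0]
-> [ 483. -360.  171.] 4.8 n 1
   [0.17, 0.0, 0.42, -0.0]
-> [ 485. -360.  159.] 4.8 n 1
   [0.05, -0.0, 0.3, -0.0]
-> [ 485. -360.  153.] 4.8 n 1
   [0.01, -0.0, 0.15, -0.0]
```

>>> send_rows(steps=[[[0.1,0,0.25,0,0],[0.1,0,0.25,0,0],[0.1,0,0.25,0,0],[0.08,0,0.2,0,0],[0.04,0,0.15,0,0]]])

```text
time_s: 23.2
ee_pos: [484.3, -360.9, 160.6]
ee_rot: [-179.9, 0.1, 4.9]
force: [-0.9, -0.1, 0.4]
gripper_width: 0.3
gripper_force: 0.1
```

>>> send_rows(steps=[[[0,0,0.1,0,0],[0,0,0.05,0,0],[0,0,0,0,0]]])

```text
time_s: 23.45
ee_pos: [484.2, -361.2, 155.9]
ee_rot: [-180.0, 0.0, 4.9]
force: [-0.3, -0.4, -0.5]
gripper_width: 0.3
gripper_force: 0.0
```

>>> send_rows(steps=[[[0,0,0.05,0,0],[0,0,0,0,0]]])

```text
time_s: 23.62
ee_pos: [484.5, -361.4, 154.5]
ee_rot: [180.0, -0.0, 4.9]
force: [-0.3, -0.3, 0.7]
gripper_width: 0.1
gripper_force: 0.0
```

```bash
cat > flaps.py <<'E'
from h import *
from workcell import env
def flaps():
    for n in("side","top"):
        f=env.grab_frame(n);P=pts(f);h=cv2.cvtColor(f['pixels'],cv2.COLOR_RGB2HSV);a=np.radians(4.8)
        X=(P[...,0]-521)*np.cos(a)+(P[...,1]+357)*np.sin(a);Y=-(P[...,0]-521)*np.sin(a)+(P[...,1]+357)*np.cos(a)
        b=((h[...,0]<25)|(h[...,0]>174))&(h[...,1]>60)&(abs(Y)<58)&(P[...,2]>120)&(P[...,2]<290)&(f['depth']>0)
        print(n,[(lo,int(m.sum()),np.round(np.percentile(P[m][:,2],[10,50,90])).tolist()) for lo in range(-130,150,20) if (m:=b&(X>=lo)&(X<lo+20)).sum()>8])
E
python3 -c "
from flaps import *
flaps();plan([(cart(-36,0,153),4.8)])"
```

```text
side [(-90, 743, [127.0, 154.0, 158.0]), (-70, 462, [154.0, 157.0, 259.0]), (-50, 328, [154.0, 156.0, 159.0]), (-30, 159, [154.0, 157.0, 263.0]), (-10, 45, [154.0, 156.0, 159.0]), (70, 132, [139.0, 148.0, 164.0]), (90, 825, [165.0, 190.0, 213.0]), (110, 595, [220.0, 236.0, 251.0])]
top [(-90, 83, [150.0, 156.0, 159.0]), (-10, 42, [151.0, 156.0, 250.0]), (10, 34, [148.0, 156.0, 159.0]), (50, 11, [147.0, 150.0, 153.0]), (70, 57, [125.0, 145.0, 153.0]), (90, 351, [160.0, 185.0, 208.0]), (110, 270, [217.0, 234.0, 250.0])]
now [ 485. -361.  155.] [180.   -0.    4.9] F [-0.  -0.1 -0.4] w 0.7 g 0.0 t 23.7167
-> [ 485. -360.  153.] 4.8 n 1
   [0.02, -0.03, 0.04, 0.01]
```

>>> send_rows(steps=[[[0,0,0.05,0,0],[0,0,0,0,0]]])

```text
time_s: 23.88
ee_pos: [484.7, -361.5, 154.2]
ee_rot: [179.9, -0.1, 4.9]
force: [-2.0, 1.4, 8.0]
gripper_width: 0.6
gripper_force: 3.9
```

>>> send_rows(steps=[[[0,0,0.04,0,0],[0,0,0,0,0]]])

```text
time_s: 24.05
ee_pos: [484.7, -361.5, 154.1]
ee_rot: [179.9, -0.1, 4.9]
force: [-3.5, 1.3, 14.2]
gripper_width: 0.6
gripper_force: 7.2
```

Run:
```python
from h import *
L=[(cart(-36,0,345),4.8),(cart(165,0,345),4.8),(cart(165,0,226),4.8)]
for th in (108,95,80,65,50,35,20,8,0):
    t=np.radians(th);L.append((cart(90-70*np.cos(t)+16,0,158+70*np.sin(t)),4.8))
plan(L,smax=.85)
```

```text
now [ 485. -362.  154.] [ 1.799e+02 -1.000e-01  4.900e+00] F [-3.5  1.3 14.2] w 0.6 g 7.2 t 24.05
-> [ 485. -360.  345.] 4.8 n 6
   [0.0, -0.01, -0.8, 0.0]
   [0.0, -0.01, -0.8, 0.0]
   [0.0, -0.01, -0.8, 0.0]
   [0.0, -0.01, -0.8, 0.0]
   [0.0, -0.01, -0.8, 0.0]
   [0.0, -0.01, -0.8, 0.0]
-> [ 685. -343.  345.] 4.8 n 6
   [0.84, 0.0, -0.0, -0.0]
   [0.84, 0.0, -0.0, -0.0]
   [0.84, 0.0, -0.0, -0.0]
   [0.84, 0.0, -0.0, -0.0]
   [0.84, 0.0, -0.0, -0.0]
   [0.84, 0.0, -0.0, -0.0]
-> [ 685. -343.  226.] 4.8 n 4
   [0.0, 0.0, 0.74, -0.0]
   [0.0, 0.0, 0.74, -0.0]
   [0.0, 0.0, 0.74, -0.0]
   [0.0, 0.0, 0.74, -0.0]
-> [ 648. -346.  225.] 4.8 n 2
   [-0.47, -0.0, 0.02, -0.0]
   [-0.47, -0.0, 0.02, -0.0]
-> [ 633. -348.  228.] 4.8 n 1
   [-0.39, -0.0, -0.08, -0.0]
-> [ 615. -349.  227.] 4.8 n 1
   [-0.46, -0.0, 0.02, -0.0]
-> [ 597. -351.  221.] 4.8 n 1
   [-0.44, 0.0, 0.14, -0.0]
-> [ 582. -352.  212.] 4.8 n 1
   [-0.39, -0.0, 0.25, -0.0]
-> [ 569. -353.  198.] 4.8 n 1
   [-0.31, -0.0, 0.34, -0.0]
-> [ 561. -354.  182.] 4.8 n 1
   [-0.21, 0.0, 0.41, -0.0]
-> [ 558. -354.  168.] 4.8 n 1
   [-0.09, 0.0, 0.35, -0.0]
-> [ 557. -354.  158.] 4.8 n 1
   [-0.02, -0.0, 0.24, -0.0]
```

>>> send_rows(steps=[[[0,0,-0.8,0,0],[0,0,-0.8,0,0],[0,0,-0.8,0,0],[0,0,-0.8,0,0],[0,0,-0.8,0,0]]])

```text
time_s: 24.47
ee_pos: [484.2, -361.1, 312.5]
ee_rot: [180.0, -0.0, 4.9]
force: [0.8, 0.1, 0.1]
gripper_width: 0.3
gripper_force: 0.0
```

>>> send_rows(steps=[[[0,0,-0.9,0,0],[0.84,0,0,0,0],[0.84,0,0,0,0],[0.84,0,0,0,0],[0.84,0,0,0,0]]])

```text
time_s: 24.88
ee_pos: [619.6, -349.6, 347.4]
ee_rot: [180.0, -0.1, 4.9]
force: [-0.4, 0.3, 0.2]
gripper_width: 0.9
gripper_force: 0.0
```

>>> send_rows(steps=[[[0.84,0,0,0,0],[0.84,0,0,0,0],[0,0,0,0,0]]])

```text
time_s: 25.13
ee_pos: [691.1, -342.5, 341.6]
ee_rot: [-179.8, 0.0, 5.1]
force: [-0.8, 0.6, -1.4]
gripper_width: 0.6
gripper_force: 0.0
```

>>> send_rows(steps=[[[0,0,0.74,0,0],[0,0,0.74,0,0],[0,0,0.74,0,0],[0,0,0.74,0,0],[0,0,0,0,0]]])

```text
time_s: 25.55
ee_pos: [681.9, -342.6, 220.5]
ee_rot: [-179.6, 0.7, 4.9]
force: [0.3, 0.9, -1.5]
gripper_width: 0.2
gripper_force: 0.0
```

Run:
```python
from flaps import *
flaps();L=[]
for th in (108,95,80):
    t=np.radians(th);L.append((cart(90-70*np.cos(t)+16,0,158+70*np.sin(t)),4.8))
plan(L,smax=.85)
```

```text
side [(-90, 733, [127.0, 154.0, 158.0]), (-70, 398, [154.0, 156.0, 158.0]), (-50, 384, [154.0, 156.0, 158.0]), (-30, 380, [154.0, 156.0, 159.0]), (-10, 359, [154.0, 156.0, 159.0]), (10, 40, [153.0, 156.0, 157.0]), (70, 380, [124.0, 140.0, 153.0]), (90, 1076, [164.0, 189.0, 212.0]), (110, 737, [220.0, 237.0, 251.0])]
top [(-90, 100, [151.0, 155.0, 159.0]), (-70, 95, [152.0, 156.0, 160.0]), (-50, 78, [151.0, 155.0, 160.0]), (-30, 58, [151.0, 156.0, 159.0]), (-10, 12, [150.0, 153.0, 158.0]), (90, 148, [166.0, 193.0, 211.0]), (110, 211, [219.0, 235.0, 251.0])]
now [ 685. -344.  228.] [-1.799e+02  1.000e-01  4.900e+00] F [0.4 0.9 1.3] w 0.5 g 0.0 t 25.65
-> [ 648. -346.  225.] 4.8 n 2
   [-0.46, -0.01, 0.04, 0.01]
   [-0.46, -0.01, 0.04, 0.01]
-> [ 633. -348.  228.] 4.8 n 1
   [-0.39, -0.0, -0.08, -0.0]
-> [ 615. -349.  227.] 4.8 n 1
   [-0.46, -0.0, 0.02, -0.0]
```

The plain flap lies level at z≈154. Now the taped flap.

>>> send_rows(steps=[[[-0.46,0,0.02,0,0],[-0.46,0,0.02,0,0],[-0.2,0,-0.03,0,0],[-0.2,0,-0.03,0,0],[-0.23,0,0.01,0,0]]])

```text
time_s: 26.07
ee_pos: [624.4, -350.0, 231.4]
ee_rot: [179.9, -0.3, 4.9]
force: [0.1, -0.1, -0.0]
gripper_width: 0.7
gripper_force: 0.2
```

>>> send_rows(steps=[[[-0.23,0,0.01,0,0],[-0.22,0,0.07,0,0],[-0.22,0,0.07,0,0],[-0.2,0,0.12,0,0],[-0.2,0,0.12,0,0]]])

```text
time_s: 26.48
ee_pos: [580.6, -353.1, 213.4]
ee_rot: [180.0, -0.1, 4.9]
force: [-0.0, -0.5, 0.1]
gripper_width: 0.5
gripper_force: 0.2
```

>>> send_rows(steps=[[[-0.16,0,0.17,0,0],[-0.16,0,0.17,0,0],[-0.1,0,0.2,0,0],[-0.1,0,0.2,0,0],[-0.05,0,0.18,0,0]]])

```text
time_s: 26.9
ee_pos: [557.7, -355.0, 175.7]
ee_rot: [-180.0, 0.0, 4.9]
force: [0.4, 0.4, 0.2]
gripper_width: 0.2
gripper_force: 0.1
```

>>> send_rows(steps=[[[-0.04,0,0.16,0,0],[0,0,0.1,0,0],[0,0,0.07,0,0],[0,0,0,0,0]]])

```text
time_s: 27.23
ee_pos: [556.7, -354.9, 162.3]
ee_rot: [-180.0, 0.0, 4.9]
force: [-0.2, 0.3, -0.4]
gripper_width: 0.7
gripper_force: 0.0
```

```bash
python3 -c "
from flaps import *
flaps();plan([(cart(36,0,158),4.8)])"
```

```text
side [(-110, 12, [126.0, 144.0, 155.0]), (-90, 722, [128.0, 154.0, 158.0]), (-70, 395, [154.0, 156.0, 158.0]), (-50, 382, [154.0, 156.0, 159.0]), (-30, 377, [154.0, 156.0, 158.0]), (-10, 493, [156.0, 164.0, 168.0]), (10, 387, [162.0, 164.0, 269.0]), (30, 271, [161.0, 163.0, 166.0]), (50, 153, [160.0, 162.0, 237.0]), (70, 44, [159.0, 161.0, 163.0])]
top [(-90, 12, [155.0, 157.0, 162.0]), (-70, 83, [152.0, 155.0, 158.0]), (-50, 144, [151.0, 155.0, 159.0]), (-30, 183, [151.0, 155.0, 159.0]), (-10, 137, [155.0, 164.0, 262.0]), (70, 32, [155.0, 160.0, 164.0])]
now [ 557. -355.  163.] [180.   -0.    4.9] F [ 0.4  0.  -0.1] w 0.4 g 0.0 t 27.3333
-> [ 557. -354.  158.] 4.8 n 1
   [-0.0, -0.03, 0.13, 0.01]
```

>>> send_rows(steps=[[[0,0,0.07,0,0],[0,0,0.05,0,0],[0,0,0,0,0]]])

```text
time_s: 27.58
ee_pos: [557.0, -355.2, 158.8]
ee_rot: [180.0, -0.1, 4.9]
force: [-0.5, 0.1, -0.1]
gripper_width: 0.6
gripper_force: 0.1
```

>>> send_rows(steps=[[[0,0,0.05,0,0],[0,0,0,0,0]]])

```text
time_s: 27.75
ee_pos: [557.0, -355.2, 158.6]
ee_rot: [179.9, -0.1, 4.9]
force: [-2.9, 0.8, 9.5]
gripper_width: 0.3
gripper_force: 4.8
```

>>> send_rows(steps=[[[0,0,0.04,0,0],[0,0,0,0,0]]])

```text
time_s: 27.92
ee_pos: [557.0, -355.3, 158.5]
ee_rot: [179.9, -0.2, 4.9]
force: [-2.9, 2.0, 14.5]
gripper_width: 0.5
gripper_force: 7.6
```

It stopped at z 158.5, which is fully down. I retreat, check everything, and hand in.

>>> send_rows(steps=[[[0,0,-0.3,0,0],[0,0,-0.8,0,0],[0,0,-0.8,0,0],[0,0,-0.8,0,0],[0,0,-0.5,0,0]]])

```text
time_s: 28.33
ee_pos: [557.3, -355.5, 286.4]
ee_rot: [179.8, -0.2, 4.9]
force: [0.5, -0.7, 0.9]
gripper_width: 0.3
gripper_force: 0.0
```

>>> send_rows(steps=[[[0,-0.7,-0.2,0,0],[0,-0.7,0,0,0],[0,-0.5,0,0,0],[0,0,0,0,0],[0,0,0,0,0]]])

```text
time_s: 28.75
ee_pos: [550.2, -278.7, 291.0]
ee_rot: [180.0, -0.0, 5.0]
force: [0.2, -0.7, 0.6]
gripper_width: 0.8
gripper_force: 0.0
```

Run:
```python
from flaps import *
flaps()
f=env.grab_frame('side');P=pts(f);a=np.radians(-3.8)
h=cv2.cvtColor(f['pixels'],cv2.COLOR_RGB2HSV)
x=P[...,0]*np.cos(a)+P[...,1]*np.sin(a);y=-P[...,0]*np.sin(a)+P[...,1]*np.cos(a)
m=(h[...,0]>8)&(h[...,0]<25)&(h[...,1]>60)&(x>455)&(x<570)&(P[...,2]>45)&(P[...,2]<160)
print([(c,int(k.sum()),np.round(np.percentile(P[k][:,2],98)) if k.sum() else 0,) for c in(267,181,95,9,-77) for k in [m&(abs(y-c)<36)]])
g=np.load('side0.npz');d=np.abs(f['depth']-g['depth'])>25
print(cv2.connectedComponentsWithStats(cv2.morphologyEx(d.astype(np.uint8),cv2.MORPH_OPEN,np.ones((5,5))))[2][1:].tolist(),env.state()['ee_pos'])
```

```text
side [(-90, 731, [127.0, 154.0, 158.0]), (-70, 389, [154.0, 156.0, 158.0]), (-50, 383, [154.0, 156.0, 158.0]), (-30, 375, [154.0, 156.0, 158.0]), (-10, 429, [156.0, 161.0, 163.0]), (10, 348, [159.0, 161.0, 163.0]), (30, 347, [159.0, 161.0, 163.0]), (50, 349, [159.0, 161.0, 163.0]), (70, 329, [158.0, 161.0, 163.0]), (90, 18, [157.0, 159.0, 161.0])]
top [(-90, 124, [151.0, 155.0, 160.0]), (-70, 146, [151.0, 155.0, 159.0]), (-50, 161, [151.0, 155.0, 159.0]), (-30, 187, [151.0, 155.0, 160.0]), (-10, 195, [154.0, 159.0, 163.0]), (10, 12, [155.0, 158.0, 161.0])]
[(267, 0, 0), (181, 803, np.float64(146.0)), (95, 0, 0), (9, 962, np.float64(146.0)), (-77, 1047, np.float64(146.0))]
[[0, 0, 7, 17, 109], [50, 0, 372, 302, 44406], [0, 18, 36, 105, 2117], [212, 131, 16, 20, 208], [206, 144, 16, 19, 198], [242, 163, 24, 23, 331], [236, 177, 18, 22, 238], [0, 204, 47, 135, 3985], [309, 236, 89, 65, 2993], [53, 299, 53, 35, 1502]] [ 550.20733205 -280.28157559  290.36510615]
```

Both flaps are level, the three whole boards stand in place, and nothing else has moved.

```bash
python3 -c "
from workcell import env
print(env.job_done())"
```

```text
the job is handed in; nothing more can be done
None
```

The job is handed in at about 29 s: both bad boards are in the carton, with the plain flap and then the taped flap fully down, and the three whole boards still in the rack. Two risks for the judging: while I lowered the short board, something pressed with about 62 N, possibly the gripper body on the carton rim, which would break the 40 N limit. That board then slid the last 8 mm or so to the floor.

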